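Drop a portion of limes into the prep pan

TASK

With a fingertip or the outside of the fingers, push the square steel pan along the table until it stands centred under the outlet of the lime dispenser. Then press the paddle of the rocking lever right down so that its other end lifts the gate, keep it down until all three limes have rolled into the pan, and let go so that the gate drops shut. Pick nothing up, leave the limes and the gate untouched, and do not disturb the other things on the table.

Things in the scene. Friction and masses are not known exactly. Their poses are not given: they have to be found in the camera images.
- dispenser: Fixed stainless lime dispenser, 190 x 120 mm base plate (its x -115 to +75 mm), 172 mm tall at its two pivot cheeks. Origin: on the table, on the lane's centre line. x axis: level, downhill along the lane; y: across the lane, towards the side where the pan starts; z up. The rocker's pivot is at x -20, z 165 mm, the paddle at x -140 mm, the gate at x +85 mm.
- outlet (a point): Middle of the open outlet lip of the dispenser's lane, at dispenser x +110 mm, y 0, 75 mm above the table (underside of the lip 72 mm). The lane is a 50 mm wide channel that falls 8 degrees towards the outlet; limes leave along dispenser x. Axes as the dispenser's.
- paddle (a point): Top centre of the lever's press paddle: flat ribbed steel plate 55 mm along the lever x 60 mm wide, 5 mm thick, at the rocker's uphill end, nothing under it. 171 mm above the table at rest, 120 mm from the pivot. Pressed, it sinks 47 mm (to about 124 mm), tilts 0.40 rad and shifts 10 mm towards the pivot. About 2 N to start, 6 to 7 N at full press; a spring returns it.
- lever (a joint): Angle of the rocking lever, rad: 0 = at rest, gate shut; grows as the paddle is pressed; hard stop at 0.40 = gate fully up. Limes pass under the gate from about 0.30. Springs back to 0 when let go.
- gate (a point): Middle of the lower edge of the stainless gate plate, 44 mm wide x 75 mm tall x 3 mm thick, that hangs from the downhill end of the lever in front of the first lime, 105 mm downhill of the pivot; about 12 mm above the lane floor when shut, about 60 mm when fully up.
- pan: Open square steel pan, 140 x 140 mm outside, 55 mm high, walls 3 mm, about 0.45 kg, loose on the table. Origin: centre of its underside; sides along x and y, z up. It starts with its centre 65 to 95 mm to the dispenser's +y side at dispenser x 166 to 178 mm, already the right distance downhill: it only has to slide along dispenser -y. Its rim passes 17 mm below the outlet lip.
- lime1_center (a point): Centre of a lime, a ball 44 mm across, about 60 g: first, against the gate. It rolls freely down the lane when the gate is up.
- lime2_center (a point): Centre of a lime, a ball 44 mm across, about 60 g: second. It rolls freely down the lane when the gate is up.
- lime3_center (a point): Centre of a lime, a ball 44 mm across, about 60 g: third, uphill end. It rolls freely down the lane when the gate is up.
- jar: Small glass jar with steel lid, 52 mm across, 85 mm tall; a bystander, stays where it is. Origin: on its underside.
- cup: White ceramic cup, 64 mm across, 60 mm tall; a bystander, stays where it is. Origin: on its underside.
- sauce: Brown glass bottle, 52 mm across, 150 mm tall; a bystander, stays where it is. Origin: on its underside.
- shaker: Steel pepper shaker, 42 mm across, 77 mm tall; a bystander, stays where it is. Origin: on its underside.
- bowl: Small steel bowl, 100 mm across, 40 mm tall; a bystander, stays where it is. Origin: on its underside.
- spoon: Steel spoon lying on the table, about 200 mm long; a bystander, stays where it is. Origin: on its underside, x along the handle towards the bowl of the spoon.
- weight: Dark steel scale weight, a cylinder 44 mm across, 35 mm tall; a bystander, stays where it is. Origin: on its underside.
Things that resemble listed ones, but are neither listed nor needed, are in the scene too. What is shaped like the pan but purple is not meant.

How it is judged:
On the way, in this order (a step that is already met when the one before it is completed fails the run):
1. the pan stands under the outlet, at rest, with the lever not yet pressed and the limes still in the lane (y of pan in the frame of dispenser between -0.04 and 0.04 m and x of pan in the frame of dispenser between 0.14 and 0.21 m and linear speed of pan below 0.02 m/s and value of joint lever below 0.06 rad and height (world z) of each of lime1_center, lime2_center, lime3_center above 0.08 m), for 0.2 s.
2. the lever is pressed down by the paddle and the gate is up (value of joint lever above 0.3 rad and contact force between the fingers and lever_c1 above 0.5 N), for 0.2 s.
3. all three limes are in the pan while the lever is still pressed down (x of lime1_center in the frame of pan between -0.07 and 0.07 m and y of lime1_center in the frame of pan between -0.07 and 0.07 m and z of each of lime1_center, lime2_center, lime3_center in the frame of pan below 0.065 m and x of lime2_center in the frame of pan between -0.07 and 0.07 m and y of lime2_center in the frame of pan between -0.07 and 0.07 m and x of lime3_center in the frame of pan between -0.07 and 0.07 m and y of lime3_center in the frame of pan between -0.07 and 0.07 m and value of joint lever above 0.15 rad), for 0.1 s.
At the end, for the whole second after the job is handed in: All three limes lie in the pan (one may rest on the others); the pan stands flat on the table under the outlet (its centre within 40 mm of the lane's line and 140 to 210 mm downhill of the dispenser's origin); the lever has sprung back (below 0.06 rad), so the gate is shut; things have come to rest (x of lime1_center in the frame of pan between -0.07 and 0.07 m and y of lime1_center in the frame of pan between -0.07 and 0.07 m and z of each of lime1_center, lime2_center, lime3_center in the frame of pan below 0.065 m and x of lime2_center in the frame of pan between -0.07 and 0.07 m and y of lime2_center in the frame of pan between -0.07 and 0.07 m and x of lime3_center in the frame of pan between -0.07 and 0.07 m and y of lime3_center in the frame of pan between -0.07 and 0.07 m and y of pan in the frame of dispenser between -0.04 and 0.04 m and x of pan in the frame of dispenser between 0.14 and 0.21 m and value of joint lever below 0.06 rad and linear speed of pan below 0.03 m/s and angle between pan's own z axis and vertical below 0.1 rad and linear speed of each of lime1, lime2, lime3 below 0.2 m/s); the robot touches nothing.
It fails at once if the pan is lifted or tipped (height (world z) of pan above 0.012 m or angle between pan's own z axis and vertical above 0.15 rad).
It fails at once if a lime is touched by the robot (contact force between any of the arm, the fingers and lime1 above 0.5 N or contact force between any of the arm, the fingers and lime2 above 0.5 N or contact force between any of the arm, the fingers and lime3 above 0.5 N).
It fails at once if the gate is lifted or pushed directly (contact force between any of the fingers, the arm and lever_c3 above 1 N).
It fails at once if a lime lands on the table ((height (world z) of lime1_center below 0.06 m and (x of lime1_center in the frame of pan above 0.09 m or x of lime1_center in the frame of pan below -0.09 m or y of lime1_center in the frame of pan above 0.09 m or y of lime1_center in the frame of pan below -0.09 m)) or (height (world z) of lime2_center below 0.06 m and (x of lime2_center in the frame of pan above 0.09 m or x of lime2_center in the frame of pan below -0.09 m or y of lime2_center in the frame of pan above 0.09 m or y of lime2_center in the frame of pan below -0.09 m)) or (height (world z) of lime3_center below 0.06 m and (x of lime3_center in the frame of pan above 0.09 m or x of lime3_center in the frame of pan below -0.09 m or y of lime3_center in the frame of pan above 0.09 m or y of lime3_center in the frame of pan below -0.09 m))).
It fails at once if a bystander is moved by more than 30 mm or knocked over (distance of any of jar, cup, sauce, shaker, bowl, spoon, weight from where it was at the start of the episode above 0.03 m or angle between any of jar, cup, sauce, shaker, bowl, spoon, weight's own z axis and vertical above 0.5 rad).
It also fails if it takes over 58 s, if anything falls off the work surface, if the arm or the gripper's body presses on something with over 40 N, if the wrist force passes 120 N, or if a joint passes its speed limit or range.

ROBOT

A 7-joint arm with a two-finger parallel gripper is mounted at the origin on the work surface. World frame = base frame: x ahead of the robot, y to its left, z up, the work surface at z = 0. Lengths are in m, angles in rad, forces in N, time in s.
With the tool pointing down it reaches from about 0.4 to 0.85 m from the base axis. Payload 4.4 kg.
Tool frame: the origin (TCP) lies midway between the tips of the shut fingers; the grasp point (between the pads) lies 19 mm behind it; z points along the fingers, y is the direction in which the jaws open and shut (so a half turn about z gives the same grasp; the last joint's range is limited). The gripper opens to 94 mm and grips with 3 to 60 N. Pads are 16 mm wide; open, the fingers measure 119 mm over their backs; the gripper's body (75 mm by 177 mm) begins 78 mm behind the grasp point.
Start: joints at [-1.263, 0.628, 0.038, 1.517, -0.027, 0.996, -0.02], TCP at [0.237, 0.605, 0.205] pointing down, gripper open.
Joint ranges: [-3.06, 3.06], [-0.37, 2.12], [-1.25, 1.32], [0.18, 2.47], [-1.1, 4.24], [0.23, 1.98], [-2.94, 2.94]. Speed limits (rad/s): [2.57, 2.57, 3.14, 3.14, 3.14, 3.14, 3.14].

INTERFACE

Orientations are given as a unit quaternion [x, y, z, w].
In Python, from rig import ctrl gives the robot as it stands. The module is installed in compiled form; this text tells all that it offers.
- The arm moves only by the shell command python3 -m inch 'ROWS' [FORCE]. ROWS is JSON, a list of rows, each a list of 3 entries, a list of its own where there are three numbers: the turn, a rotation vector about the tool's x, y, z in degrees, then the shift along the tool's x, y, z in mm, then the finger opening in mm, from 0 to 94. A call has 1 to 12 rows; each row shifts and turns the commanded pose from where the row before left it, along the tool's axes as they then stand; what a row does not reach is not made up. A row lasts 1/12 s, in which the tool goes at most 41.7 mm and 7.16 degrees, less where a joint would pass 70% of its speed; a pose out of reach is approached as far as the arm can. A call is refused whole if a number of a shift passes 41.7 or a number of a turn 7.16, either way. A call with a gripper value outside its range is refused whole. The fingers move at their own pace and stop on an object; FORCE is the grip in N (left out, the last holds). Time passes only in rows, so rows that do not move let the fingers close. It gives the time, the measured TCP pose, the force and the opening at its end, in the units of the state.
- ctrl.observe(): the state, without advancing time (a new reading comes with each control period).
- ctrl.get_image(name): name is "scene" or "side" or "wrist"; returns a dict with "pixels" (420x560x3 uint8, red, green, blue), "fovy" (degrees; the focal length in pixels is half the picture's height over the tangent of half this angle, whatever the lens; pixels are square), "cx", "cy" (the principal point, pixels), "rvec" (rotation vector, rad) and "tvec" (3), from world to camera coordinates, as OpenCV has them. Camera axes: x right, y down, z forward; pixel columns grow to the right and rows downward; lengths in m; the calibration is good to about 2 mm. A picture is of the moment at which its call begins. There is no depth.
- ctrl.job_done(): hands the job in, once; it reports no verdict.
The state is a dict: "clock": time; "joint_pos": joint angles; "qvel": joint speeds; "joint_torque": joint torques, N m; "eef_pos": TCP position; "tcp_rot": TCP orientation; "force": force on the tool from outside, world axes, zero at the start; "moment": the same for the moment, N m; "gripper_width": opening from 0.0 (shut) to 1.0 (fully open).
Only numpy, scipy, OpenCV 4.12 (cv2) and the standard library are available. Lean on these libraries where they do the work, as an engineer would, in place of code of your own. Each camera call takes 0.05 s, during which the arm holds its last target.

## Working session

There is one attempt and no reset: what is moved stays moved. The work goes in short steps, Python scripts to look and compute and a shell command to move; the robot and the scene stay as the last step left them, time stands still between calls to the robot, and variables do not carry over. Pictures are saved under pics/ and viewed, and the job is handed in when it is done.

```bash
mkdir -p pics; python3 - <<'E'
from rig import ctrl
import cv2,numpy as np
o=ctrl.observe();print(o)
for n in("scene","side","wrist"):
    d=ctrl.get_image(n);cv2.imwrite(f"pics/{n}0.png",d["pixels"][:,:,::-1])
    print(n,d["fovy"],d["cx"],d["cy"],d["rvec"],d["tvec"])
E
```

```text
{'clock': 0.0, 'joint_pos': array([-1.26278314,  0.62932613,  0.03845428,  1.51832531, -0.02700508,
        0.99628576, -0.01997786]), 'qvel': array([-9.14582003e-04, -9.59875493e-04,  2.47877672e-03, -3.44010066e-04,
        1.30769617e-03, -2.40844228e-07,  4.12346203e-04]), 'joint_torque': array([-7.66640187e-04, -5.49716341e+01,  1.14330232e+00, -1.86627674e+01,
       -5.21690736e-02,  2.36216158e-02,  1.54716236e-04]), 'eef_pos': array([0.23710244, 0.60452304, 0.20458095]), 'tcp_rot': array([ 1.85815086e-01,  9.82584307e-01, -8.99460781e-04, -1.57351235e-04]), 'force': array([ 0.08161465, -0.41970626,  0.45337879]), 'moment': array([ 0.01917596, -0.00478011,  0.00324721]), 'gripper_width': 1.0003943241117499}
scene 52.19388182911354 269.88718014852003 207.480039062607 [ 2.02549956  1.72683184 -0.51752175] [-0.09518815 -0.41708257  1.48495101]
side 56.08404517973194 273.2209091226561 212.9999035460658 [ 2.39234635 -0.4202867   0.14024722] [-0.55681317  0.22533381  1.10584011]
wrist 64.52223306513484 277.2135257891427 205.97583323431496 [-2.38961387 -1.63205564 -0.23352199] [-0.64829824 -0.03073072  0.39225996]
```

View pics/scene0.png

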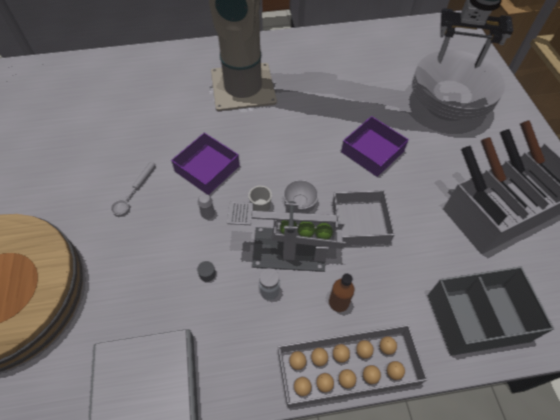

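View pics/side0.png

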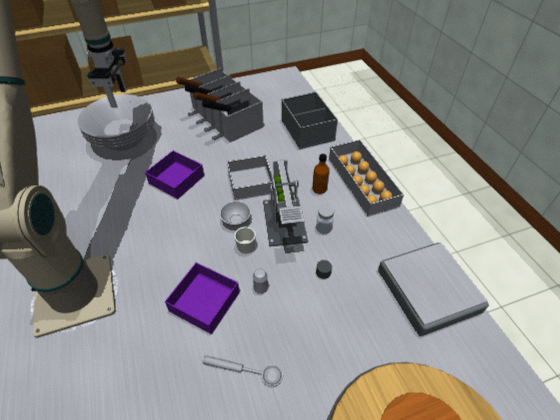

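View pics/wrist0.png

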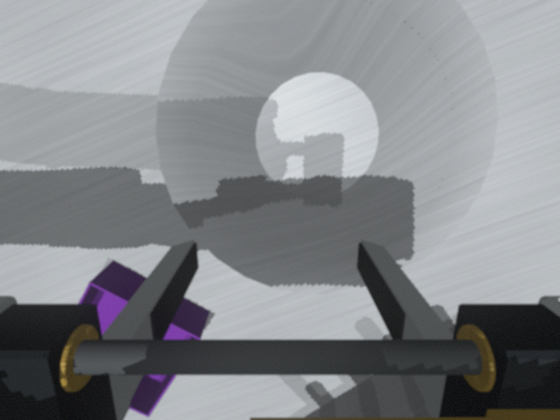

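The candidates are the open steel pan at scene (363,217), purple pans at (206,163) and (375,146), and a dark divided box at (488,310). Only the first is square, steel and beside the outlet. I'll check it in an enlarged crop.

```bash
cat > h.py <<'E'
import cv2,numpy as np
from rig import ctrl
from scipy.spatial.transform import Rotation as R
def cam(d):
    f=d["pixels"].shape[0]/2/np.tan(np.radians(d["fovy"])/2)
    K=np.array([[f,0,d["cx"]],[0,f,d["cy"]],[0,0,1.]])
    return K,np.array(d["rvec"],float),np.array(d["tvec"],float)
def proj(d,P):
    K,r,t=cam(d);return cv2.projectPoints(np.array(P,float).reshape(-1,1,3),r,t,K,None)[0].reshape(-1,2)
def back(d,uv,z):
    K,r,t=cam(d);M=cv2.Rodrigues(r)[0];c=-M.T@t
    out=[]
    for u in np.array(uv,float).reshape(-1,2):
        v=M.T@np.linalg.solve(K,[u[0],u[1],1]);out.append(c+v*(z-c[2])/v[2])
    return np.array(out)
def crop(d,x0,y0,x1,y1,name,s=4):
    im=d["pixels"][y0:y1,x0:x1,::-1];cv2.imwrite("pics/"+name,cv2.resize(im,None,fx=s,fy=s,interpolation=cv2.INTER_CUBIC))
E
python3 - <<'E'
from h import *
d=ctrl.get_image("scene");crop(d,220,170,410,310,"s1.png",4)
d=ctrl.get_image("side");crop(d,210,140,350,290,"d1.png",4)
E
```

```text
(no output)
```

View pics/s1.png

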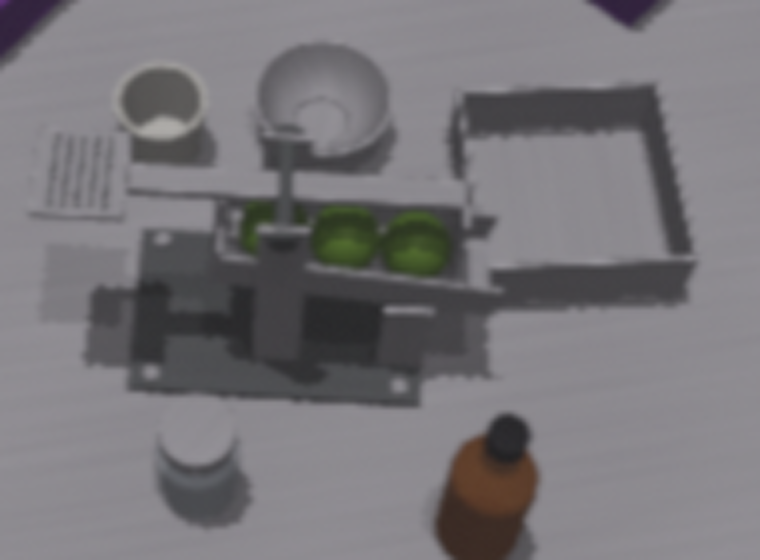

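View pics/d1.png

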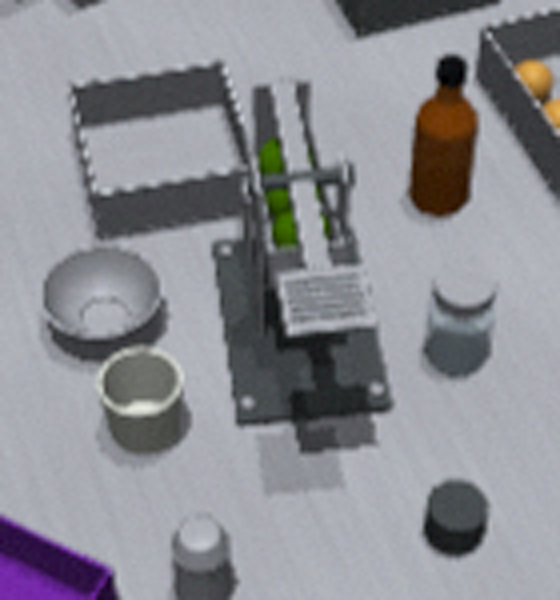

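```bash
python3 - <<'E'
from h import *
s=ctrl.get_image("scene");d=ctrl.get_image("side")
S=lambda a:np.array(a,float)/4+(220,170)
D=lambda a:np.array(a,float)/4+(210,140)
np.set_printoptions(precision=4,suppress=True)
print("base scene BL,BR,TL",back(s,S([(130,390),(420,403),(145,232)]),0.006))
print("base side",back(d,D([(218,243),(235,420),(390,405)]),0.006))
print("paddle scene",back(s,S([(40,130),(128,133),(123,217),(30,213)]),0.171))
print("paddle side",back(d,D([(280,277),(365,267),(377,323),(290,334)]),0.171))
print("pan scene",back(s,S([(462,92),(655,86),(690,262)]),0.055))
print("pan side",back(d,D([(72,88),(222,65),(97,195),(247,170)]),0.055))
for n,p,z in[("bowlrim",(322,100),.04),("cup rim",(160,103),.06),("jar lid",(198,432),.085),("sauce cap",(508,437),.15)]:print(n,back(s,S([p]),z))
print("shaker",back(s,[(204,197)],.077),"weight",back(s,[(206,268)],.035))
for n,p,z in[("bowlrim",(102,297),.04),("cup rim",(140,380),.06),("jar lid",(464,285),.085),("sauce cap",(452,70),.15)]:print(n,back(d,D([p]),z))
E
```

```text
base scene BL,BR,TL [[ 0.685  -0.0574  0.006 ]
 [ 0.7237  0.1252  0.006 ]
 [ 0.5699 -0.0314  0.006 ]]
base side [[ 0.6121  0.145   0.006 ]
 [ 0.565  -0.0335  0.006 ]
 [ 0.6811 -0.061   0.006 ]]
paddle scene [[ 0.5864 -0.0912  0.171 ]
 [ 0.597  -0.0399  0.171 ]
 [ 0.6539 -0.0505  0.171 ]
 [ 0.6427 -0.103   0.171 ]]
paddle side [[ 0.5967 -0.0464  0.171 ]
 [ 0.6544 -0.058   0.171 ]
 [ 0.6429 -0.107   0.171 ]
 [ 0.5854 -0.0959  0.171 ]]
pan scene [[0.5235 0.1957 0.055 ]
 [0.5398 0.3272 0.055 ]
 [0.6763 0.3082 0.055 ]]
pan side [[0.5387 0.3207 0.055 ]
 [0.6715 0.3037 0.055 ]
 [0.5231 0.1866 0.055 ]
 [0.648  0.1713 0.055 ]]
bowlrim [[0.5046 0.1027 0.04  ]]
cup rim [[ 0.5027 -0.0099  0.06  ]]
jar lid [[ 0.755  -0.0234  0.085 ]]
sauce cap [[0.8128 0.1387 0.15  ]]
shaker [[ 0.4944 -0.159   0.077 ]] weight [[ 0.6814 -0.1734  0.035 ]]
bowlrim [[0.4987 0.0917 0.04  ]]
cup rim [[ 0.4994 -0.0131  0.06  ]]
jar lid [[ 0.7498 -0.03    0.085 ]]
sauce cap [[0.8062 0.129  0.15  ]]
```

```bash
python3 - <<'E'
from h import *
np.set_printoptions(precision=4,suppress=True)
s=ctrl.get_image("scene");d=ctrl.get_image("side")
crop(s,330,100,450,240,"s2.png",4)
print(back(s,[(374,165),(407,143),(374,120),(343,145)],.055))
print(back(d,[(146,172),(178,187),(204,171),(172,153)],.055))
print("mixbowl rim", back(s,[(413,85),(500,90),(455,108)],.1))
o=np.array([.649,.067]);a=np.radians(78);x=np.array([np.cos(a),np.sin(a)]);y=np.array([-x[1],x[0]])
P=lambda u,v,z:np.r_[o+u*x+v*y,z]
# verify overlay
for n,dd in(("scene",s),("side",d)):
    im=dd["pixels"][:,:,::-1].copy()
    for q in [P(-.115,-.06,.006),P(.075,-.06,.006),P(.075,.06,.006),P(-.115,.06,.006),P(.11,0,.075),P(-.14,0,.171)]:
        cv2.circle(im,tuple(int(round(v)) for v in proj(dd,[q])[0]),2,(0,0,255),-1)
    q=np.array([.599,.249]);b=np.radians(83);c=np.array([np.cos(b),np.sin(b)]);e=np.array([-c[1],c[0]])
    for i in(-1,1):
        for j in(-1,1):cv2.circle(im,tuple(int(round(v)) for v in proj(dd,[np.r_[q+.07*i*c+.07*j*e,.055]])[0]),2,(0,255,255),-1)
    x0,y0=(220,120) if n=="scene" else (130,140)
    cv2.imwrite(f"pics/ov_{n}.png",cv2.resize(im[y0:y0+180,x0:x0+240],None,fx=3.3,fy=3.3,interpolation=cv2.INTER_CUBIC))
E
```

```text
[[0.4462 0.3273 0.055 ]
 [0.3818 0.4472 0.055 ]
 [0.2757 0.3778 0.055 ]
 [0.3588 0.2587 0.055 ]]
[[0.2615 0.3696 0.055 ]
 [0.3511 0.2591 0.055 ]
 [0.4493 0.3049 0.055 ]
 [0.363  0.4379 0.055 ]]
mixbowl rim [[0.1917 0.5193 0.1   ]
 [0.2572 0.7761 0.1   ]
 [0.3086 0.6093 0.1   ]]
```

View pics/ov_scene.png

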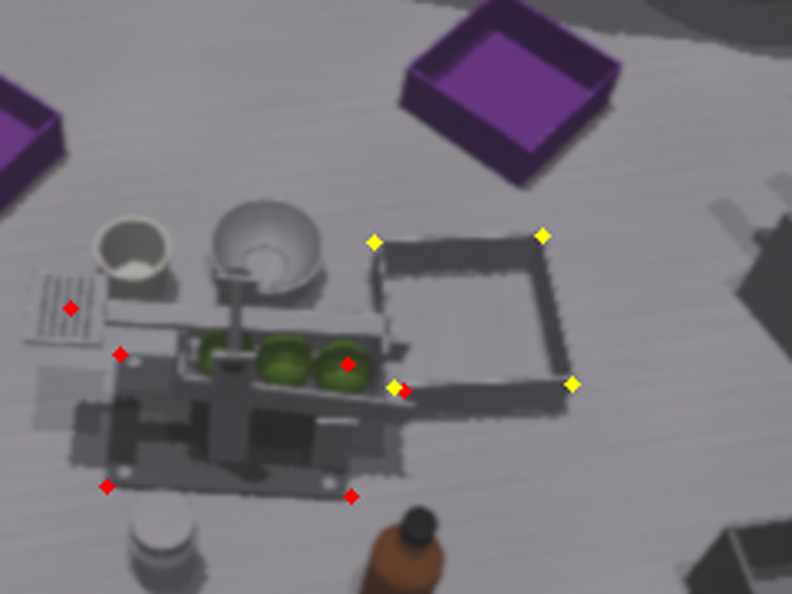

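View pics/ov_side.png

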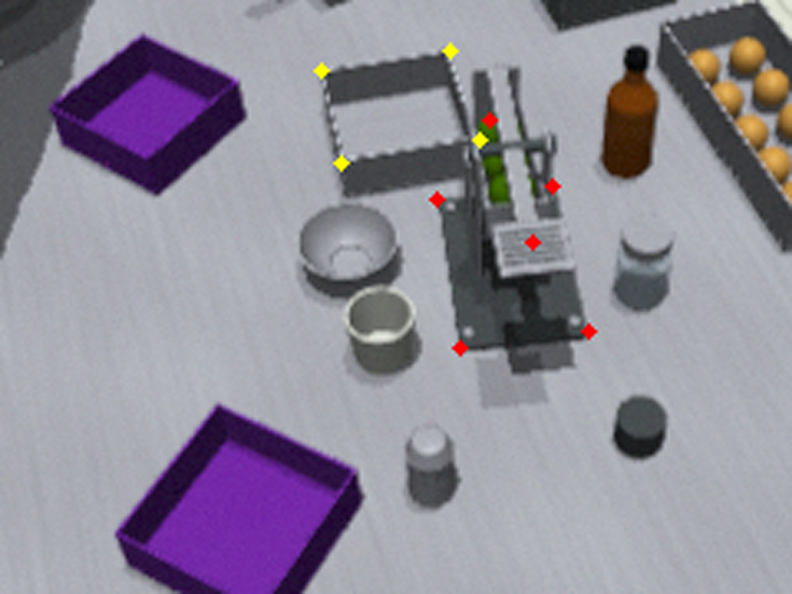

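The overlay agrees with the picture. The steel pan (scene 363,217) is the right one: its yaw is about 83°, and it sits at about (168, +87) mm in the dispenser frame. I'll approach with the fingers open so both fingertips push its near face.

```bash
python3 -m inch '[[[0,0,0],[0,0,-40],94],[[0,0,-2],[-33,-19.5,0],94],[[0,0,0],[-33,-19.5,0],94],[[0,0,0],[-33,-19.5,0],94],[[0,0,0],[-33,-19.5,0],94],[[0,0,0],[-33,-19.5,0],94],[[0,0,0],[-33,-19.5,0],94],[[0,0,0],[-33,-19.5,0],94],[[0,0,0],[-33,-19.5,0],94],[[0,0,0],[-33,-19.5,0],94],[[0,0,-4],[-33,-19.5,0],94],[[0,0,-3.4],[0,0,0],94]]'
cat > st.py <<'E'
from h import *
np.set_printoptions(precision=4,suppress=True)
o=np.array([.649,.067]);a=np.radians(78);x=np.array([np.cos(a),np.sin(a)]);y=np.array([-x[1],x[0]])
b=ctrl.observe();p=b["eef_pos"];M=R.from_quat(b["tcp_rot"]).as_matrix()
print("t",b["clock"],"p",p,"disp",(p[:2]-o)@x,(p[:2]-o)@y,"F",b["force"],"w",b["gripper_width"])
print("toolx",M[:,0],"tooly ang",np.degrees(np.arctan2(M[1,1],M[0,1])),"z",M[:,2])
def to(u,v,z): print("shift mm to",u,v,z,M.T@(np.r_[o+u*x+v*y,z]-p)*1000)
E
python3 - <<'E'
from st import *
to(.17,.19,.02)
E
```

```text
clock: 1.45
eef_pos: [0.4891, 0.3016, 0.2458]
tcp_rot: [0.109, 0.994, -0.002, 0.003]
force: [0.2, -0.9, 0.8]
gripper_width: 1.0
t 1.45 p [0.4891 0.3016 0.2458] disp 0.19624497356937526 0.20514294026371344 F [ 0.1603 -0.9195  0.7569] w 1.0004916834848738
toolx [-0.9761  0.217  -0.0055] tooly ang 77.4633155682208 z [ 0.0045 -0.0051 -1.    ]
shift mm to 0.17 0.19 0.02 [-14.1453 -25.1973 225.9457]
```

```bash
python3 -m inch '[[[0,0,0],[-14,-17,0],70],[[0,0,0],[0,0,30],70],[[0,0,0],[0,0,35],70],[[0,0,0],[0,0,35],70],[[0,0,0],[0,0,35],70],[[0,0,0],[0,0,30],70],[[0,0,0],[0,0,25],70],[[0,0,0],[0,0,20],70],[[0,0,0],[0,0,12],70],[[0,0,0],[0,0,0],70]]'
python3 - <<'E'
from st import *
to(.178,.09,.02)
for n in("scene","side"):
    d=ctrl.get_image(n); 
    if n=="scene":crop(d,270,110,430,240,"s3.png",4)
    else: crop(d,190,60,320,210,"d3.png",4)
E
```

```text
clock: 2.28
eef_pos: [0.4914, 0.2902, 0.0212]
tcp_rot: [0.105, 0.995, -0.001, -0.002]
force: [-0.8, 0.0, 0.6]
gripper_width: 0.741
t 2.2833 p [0.4914 0.2902 0.0212] disp 0.185587006190729 0.20058868157677948 F [-0.8     0.0221  0.6069] w 0.7409110641966702
toolx [-0.9781  0.2082  0.0031] tooly ang 77.98320567615453 z [-0.0036 -0.0023 -1.    ]
shift mm to 0.178 0.09 0.02 [-110.5941   -7.551     0.8577]
```

View pics/s3.png

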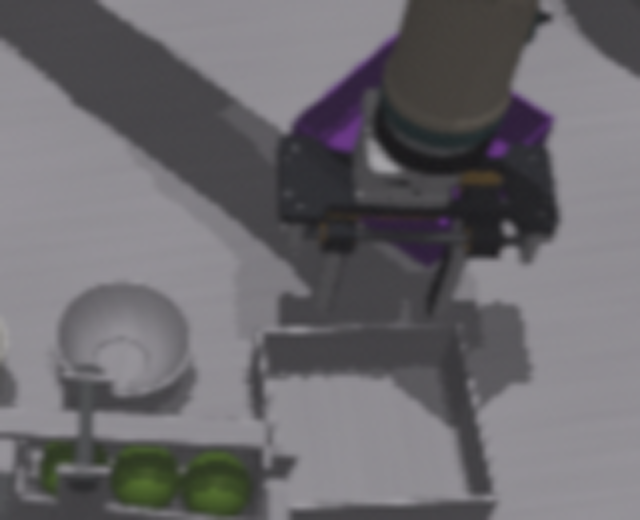

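View pics/d3.png

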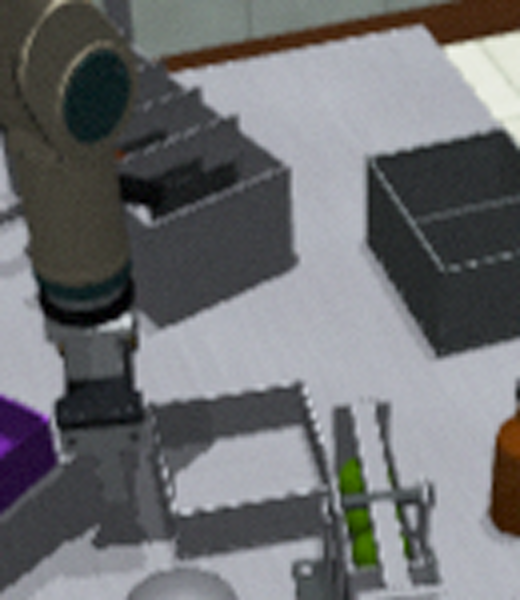

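The fingers are behind the pan's near face, with the pan clear of them and nothing disturbed. Pushing along tool -x, slowing towards the end.

```bash
python3 -m inch '[[[0,0,0],[-10,-7,0],70],[[0,0,0],[-8,0,0],70],[[0,0,0],[-8,0,0],70],[[0,0,0],[-10,0,0],70],[[0,0,0],[-10,0,0],70],[[0,0,0],[-10,0,0],70],[[0,0,0],[-10,0,0],70],[[0,0,0],[-10,0,0],70],[[0,0,0],[-8,0,0],70],[[0,0,0],[-6,0,0],70],[[0,0,0],[-4,0,0],70],[[0,0,0],[0,0,0],70]]'
python3 - <<'E'
from st import *
to(.178,.09,.02)
for n in("scene","side"):
    d=ctrl.get_image(n); 
    if n=="scene":crop(d,250,140,420,270,"s4.png",4)
    else: crop(d,190,110,320,240,"d4.png",4)
E
```

```text
clock: 3.38
eef_pos: [0.5849, 0.264, 0.0233]
tcp_rot: [0.105, 0.994, -0.0, 0.001]
force: [0.3, -0.9, 0.6]
gripper_width: 0.744
t 3.3833 p [0.5849 0.264  0.0233] disp 0.17940178896957423 0.10368564843500425 F [ 0.3356 -0.9313  0.6144] w 0.7440782042365315
toolx [-0.9779  0.209  -0.0017] tooly ang 77.93663392813627 z [ 0.0017 -0.0002 -1.    ]
shift mm to 0.178 0.09 0.02 [-13.6815  -1.3872   3.3294]
```

View pics/s4.png

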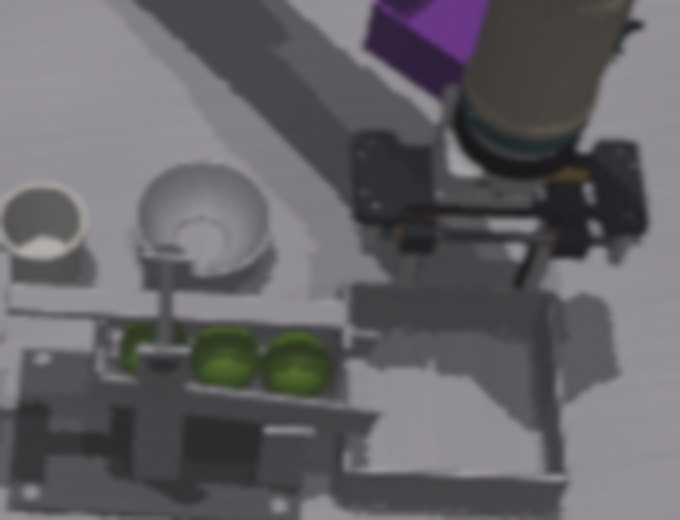

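View pics/d4.png

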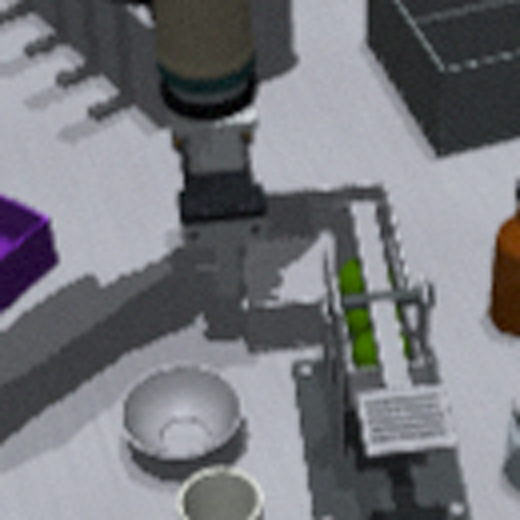

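```bash
python3 - <<'E'
from st import *
s=ctrl.get_image("scene")
for q in back(s,np.array([(350,288),(552,290),(563,478),(345,470)])/4+(250,140),.055):print((q[:2]-o)@x,(q[:2]-o)@y)
E
```

```text
t 3.4833 p [0.5844 0.2644 0.0234] disp 0.17962125985356184 0.10426910674711423 F [0.5585 0.1734 0.2238] w 0.7470590599898622
toolx [-0.978   0.2084 -0.0017] tooly ang 77.96948951988628 z [ 0.0018 -0.0001 -1.    ]
0.10318860714952137 0.08812962973690486
0.23681124512256885 0.09302301868912059
0.23028335796017738 -0.04520669705100303
0.09566719113261002 -0.046346262261449
```

Pan centre is at dispenser (167, +22) mm, so about 18 mm remains.

```bash
python3 -m inch '[[[0,0,0],[-5,0,0],70],[[0,0,0],[-5,0,0],70],[[0,0,0],[-4,0,0],70],[[0,0,0],[-3,0,0],70],[[0,0,0],[0,0,0],70],[[0,0,0],[0,0,0],70],[[0,0,0],[8,0,0],70],[[0,0,0],[30,0,0],70],[[0,0,0],[20,0,-10],70],[[0,0,0],[0,0,-38],70],[[0,0,0],[0,0,-40],70],[[0,0,0],[0,0,-40],70]]'
python3 - <<'E'
from st import *
for n in("scene","side"):
    d=ctrl.get_image(n); 
    if n=="scene":crop(d,250,140,420,270,"s5.png",4)
    else: crop(d,190,110,320,240,"d5.png",4)
E
```

```text
clock: 4.53
eef_pos: [0.5418, 0.2734, 0.1526]
tcp_rot: [0.104, 0.995, -0.0, -0.001]
force: [0.9, -0.4, -1.5]
gripper_width: 0.743
t 4.5333 p [0.5418 0.2734 0.1526] disp 0.17956294615238447 0.14776222252402096 F [ 0.8892 -0.4357 -1.4598] w 0.7427230237494233
toolx [-0.9783  0.207   0.001 ] tooly ang 78.05067923550189 z [-0.0011 -0.0007 -1.    ]
```

View pics/s5.png

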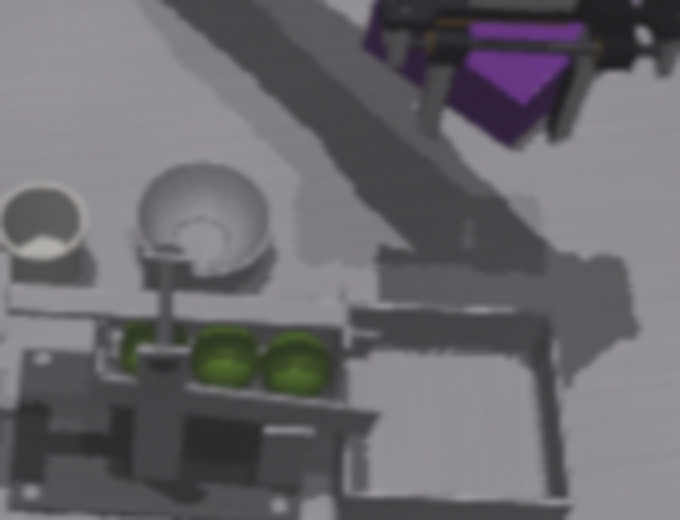

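View pics/d5.png

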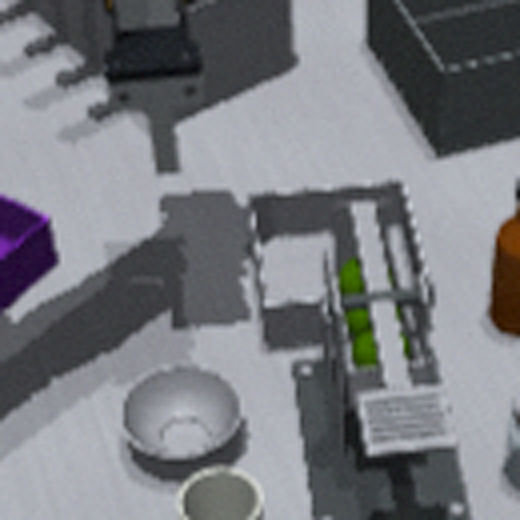

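```bash
python3 - <<'E'
from st import *
s=ctrl.get_image("scene");d=ctrl.get_image("side")
for q in back(s,np.array([(350,303),(548,308),(570,500)])/4+(250,140),.055):print((q[:2]-o)@x,(q[:2]-o)@y)
print()
for q in back(d,np.array([(250,196),(405,184),(265,305)])/4+(190,110),.055):print((q[:2]-o)@x,(q[:2]-o)@y)
to(-.14,0,.25)
E
```

```text
t 4.6333 p [0.5472 0.2757 0.1584] disp 0.18293163384104408 0.14299130651697756 F [ 1.507  -0.0318 -0.0538] w 0.7427206870647967
toolx [-0.9781  0.2081 -0.0102] tooly ang 77.99584033525382 z [ 0.0118  0.0063 -0.9999]
0.1028018011744197 0.07637052436452496
0.23282811770764286 0.07879114216969406
0.23307700608795479 -0.06003094327467554

0.22834895147578133 0.07423982606664714
0.22402275746933312 -0.06310864705028264
0.0918349062524858 0.07540101625306603
shift mm to -0.14 0 0.25 [-143.9727 -322.1213  -92.922 ]
```

Pan centre is at dispenser (165, +7) mm and square with the lane, so step 1 is met. Next I'll rise, shut the fingers and go above the paddle.

```bash
python3 -m inch '[[[0,0,0],[0,0,-40],0],[[0,0,0],[0,0,-40],0],[[0,0,0],[-14,-32,-20],0],[[0,0,0],[-14,-32,0],0],[[0,0,0],[-14,-32,0],0],[[0,0,0],[-14,-32,0],0],[[0,0,0],[-14,-32,0],0],[[0,0,0],[-14,-32,0],0],[[0,0,0],[-14,-32,0],0],[[0,0,0],[-14,-32,0],0],[[0,0,0],[-14,-32,0],0],[[0,0,0],[-14,-25,0],0]]'
python3 -m inch '[[[0,0,0],[0,0,0],0],[[0,0,0],[0,0,0],0]]'
python3 - <<'E'
from st import *
to(-.135,0,.2)
E
```

```text
clock: 5.73
eef_pos: [0.6135, -0.0653, 0.2492]
tcp_rot: [0.106, 0.994, -0.001, -0.002]
force: [0.4, -0.1, -0.1]
gripper_width: 0.002
clock: 5.9
eef_pos: [0.6139, -0.0642, 0.2492]
tcp_rot: [0.107, 0.994, -0.0, -0.002]
force: [0.5, -0.3, -0.1]
gripper_width: 0.002
t 5.9 p [ 0.6139 -0.0642  0.2492] disp -0.13562301563279103 0.007081684717359178 F [ 0.4948 -0.3073 -0.1398] w 0.002220400678282979
toolx [-0.9772  0.2122  0.0035] tooly ang 77.74836282114148 z [-0.0037 -0.0004 -1.    ]
shift mm to -0.135 0 0.2 [-7.2517  0.711  49.138 ]
```

```bash
python3 -m inch '[[[0,0,0],[-7,0,15],0],[[0,0,0],[0,0,25],0],[[0,0,0],[0,0,18],0],[[0,0,0],[0,0,6],0],[[0,0,0],[0,0,0],0]]'
python3 - <<'E'
from st import *
d=ctrl.get_image("side");crop(d,200,100,340,240,"d6.png",4)
d=ctrl.get_image("scene");crop(d,190,120,340,260,"s6.png",4)
E
```

```text
clock: 6.32
eef_pos: [0.6201, -0.0614, 0.1844]
tcp_rot: [0.103, 0.995, 0.0, -0.003]
force: [-0.7, 0.3, 0.0]
gripper_width: 0.005
t 6.3167 p [ 0.6201 -0.0614  0.1844] disp -0.1315642799024693 0.001590263905545981 F [-0.6615  0.3303  0.0101] w 0.004828121626174763
toolx [-0.9786  0.2057  0.0056] tooly ang 78.13156912002985 z [-0.0054  0.0012 -1.    ]
```

View pics/d6.png

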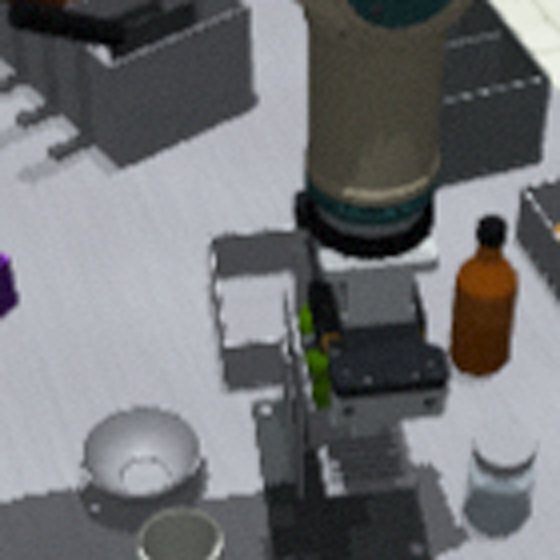

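View pics/s6.png

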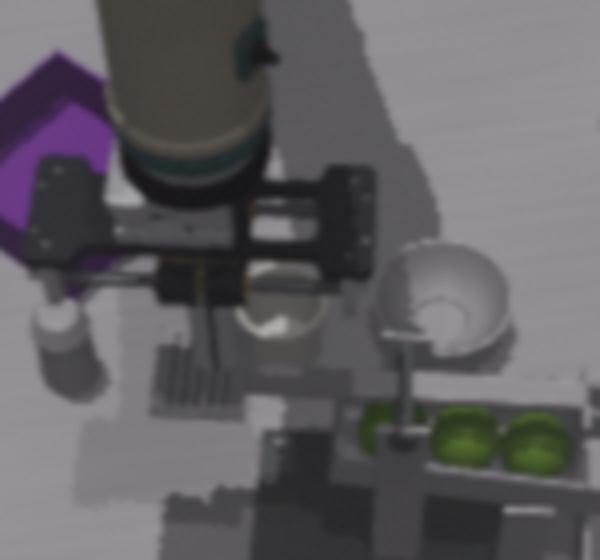

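The shut fingertips hang over the paddle (scene crop tip 212,372, paddle centre about 200,385). Pressing now.

```bash
python3 -m inch '[[[0,0,0],[0,-4,10],0],[[0,0,0],[0,0,6],0],[[0,0,0],[0,0,8],0],[[0,0,0],[0,0,8],0],[[0,0,0],[0,0,8],0],[[0,0,0],[0,0,8],0],[[0,0,0],[0,0,6],0],[[0,0,0],[0,0,0],0]]'
python3 - <<'E'
from st import *
d=ctrl.get_image("side");crop(d,200,100,340,240,"d7.png",4)
E
```

```text
clock: 7.08
eef_pos: [0.6216, -0.0663, 0.1326]
tcp_rot: [0.104, 0.995, 0.001, 0.0]
force: [0.1, 0.9, 5.2]
gripper_width: 0.002
t 7.0833 p [ 0.6216 -0.0663  0.1326] disp -0.13608471201442762 -0.0009191599825850759 F [0.1254 0.9059 5.205 ] w 0.0016434975075095633
toolx [-0.9782  0.2074 -0.0005] tooly ang 78.02792835558411 z [ 0.0008  0.0011 -1.    ]
```

View pics/d7.png

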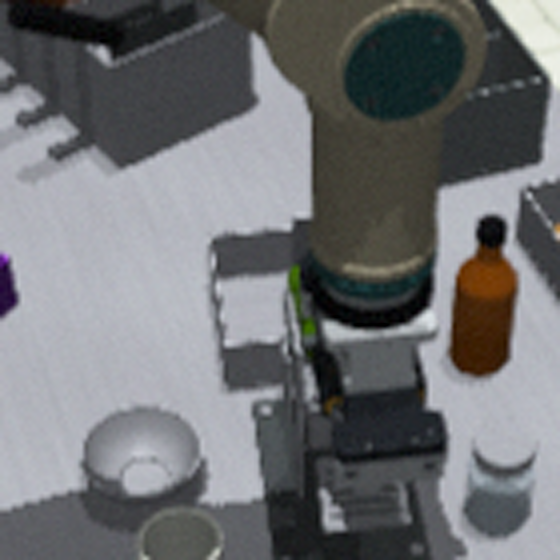

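Force is 5.2 N and the limes are starting to move. I'll press to the stop and hold.

```bash
python3 -m inch '[[[0,0,0],[0,0,5],0],[[0,0,0],[0,0,4],0],[[0,0,0],[0,0,0],0],[[0,0,0],[0,0,0],0],[[0,0,0],[0,0,0],0],[[0,0,0],[0,0,0],0],[[0,0,0],[0,0,0],0],[[0,0,0],[0,0,0],0],[[0,0,0],[0,0,0],0],[[0,0,0],[0,0,0],0],[[0,0,0],[0,0,0],0],[[0,0,0],[0,0,0],0]]'
python3 - <<'E'
from st import *
d=ctrl.get_image("side");crop(d,200,100,340,240,"d8.png",4)
d=ctrl.get_image("scene");crop(d,230,160,420,300,"s8.png",4)
E
```

```text
clock: 8.13
eef_pos: [0.6219, -0.0668, 0.1252]
tcp_rot: [0.104, 0.995, 0.0, 0.001]
force: [0.4, 1.3, 7.0]
gripper_width: 0.004
t 8.1333 p [ 0.6219 -0.0668  0.1252] disp -0.1364603927631355 -0.0013319533625589805 F [0.3908 1.2952 7.0065] w 0.00390588436935904
toolx [-0.9782  0.2078 -0.0018] tooly ang 78.00626492061691 z [ 0.002   0.0007 -1.    ]
```

View pics/d8.png

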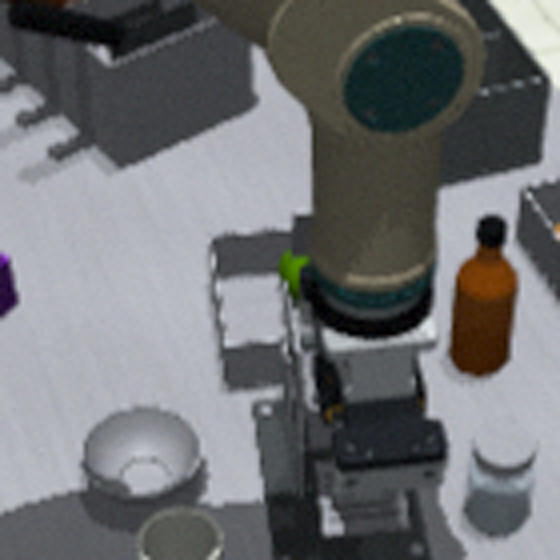

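View pics/s8.png

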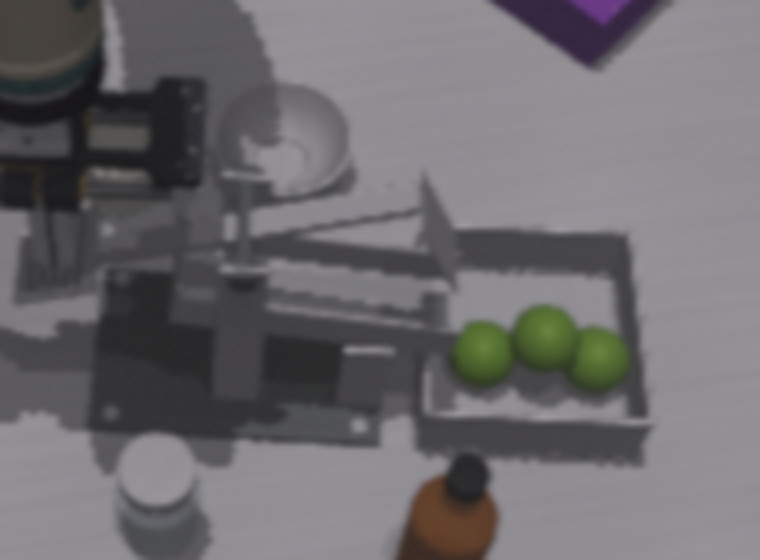

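The gate is up and all three limes show at the pan (scene crop 482,352; 545,338; 598,358). I'll hold a second longer and confirm they have settled.

```bash
python3 -m inch '[[[0,0,0],[0,0,0],0],[[0,0,0],[0,0,0],0],[[0,0,0],[0,0,0],0],[[0,0,0],[0,0,0],0],[[0,0,0],[0,0,0],0],[[0,0,0],[0,0,0],0],[[0,0,0],[0,0,0],0],[[0,0,0],[0,0,0],0],[[0,0,0],[0,0,0],0],[[0,0,0],[0,0,0],0],[[0,0,0],[0,0,0],0],[[0,0,0],[0,0,0],0]]'
python3 - <<'E'
from st import *
d=ctrl.get_image("scene");crop(d,230,160,420,300,"s9.png",4)
for z in(.025,.06):
  for q in back(d,np.array([(482,352),(545,338),(598,358)])/4+(230,160),z):print(z,(q[:2]-o)@x,(q[:2]-o)@y)
E
```

```text
clock: 9.23
eef_pos: [0.6219, -0.0668, 0.1252]
tcp_rot: [0.104, 0.995, 0.0, 0.001]
force: [0.2, 1.1, 6.8]
gripper_width: 0.006
t 9.2333 p [ 0.6219 -0.0668  0.1252] disp -0.13647079445018456 -0.0013370899576404997 F [0.1828 1.1399 6.7832] w 0.006453034050110093
toolx [-0.9782  0.2078 -0.0018] tooly ang 78.00752796964174 z [ 0.002   0.0006 -1.    ]
0.025 0.13764021862777748 -0.0020666700814914022
0.025 0.1791789133908181 0.010248688890096436
0.025 0.2124221515595783 -0.0027642828851700994
0.06 0.13146121850191367 -0.020628293347682517
0.06 0.17153753563254173 -0.008746498925917803
0.06 0.20361043929261602 -0.021301346560213597
```

View pics/s9.png

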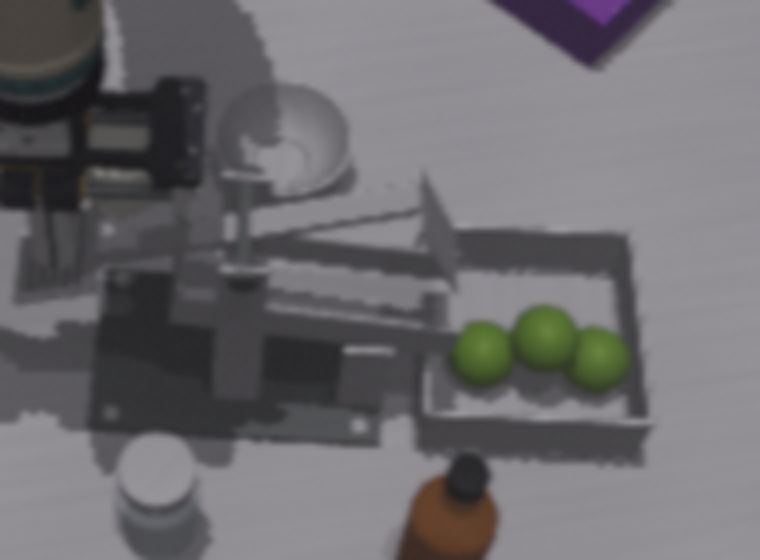

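The limes are unchanged over a second, so they are at rest. The middle one is wedged on the outer two (they are 75 mm apart, which puts it at z about 0.048 m, below 0.065). Releasing straight up.

```bash
python3 -m inch '[[[0,0,0],[0,0,-8],0],[[0,0,0],[0,0,-10],0],[[0,0,0],[0,0,-12],0],[[0,0,0],[0,0,-14],0],[[0,0,0],[0,0,-25],0],[[0,0,0],[0,0,-35],0],[[0,0,0],[0,0,-35],0],[[0,0,0],[0,0,0],0],[[0,0,0],[0,0,0],0],[[0,0,0],[0,0,0],0],[[0,0,0],[0,0,0],0],[[0,0,0],[0,0,0],0]]'
python3 - <<'E'
from st import *
d=ctrl.get_image("scene");crop(d,180,160,380,310,"s10.png",4);cv2.imwrite("pics/s10f.png",d["pixels"][:,:,::-1])
d=ctrl.get_image("side");crop(d,200,100,340,240,"d10.png",4)
E
```

```text
clock: 10.28
eef_pos: [0.6199, -0.067, 0.2619]
tcp_rot: [0.105, 0.995, 0.0, -0.002]
force: [-0.3, 0.1, -0.1]
gripper_width: 0.004
t 10.2833 p [ 0.6199 -0.067   0.2619] disp -0.1371161004418354 0.0005906571176129725 F [-0.2964  0.0531 -0.1285] w 0.0037617080243529744
toolx [-0.9781  0.208   0.0033] tooly ang 77.99554703041734 z [-0.0033  0.0006 -1.    ]
```

View pics/s10f.png

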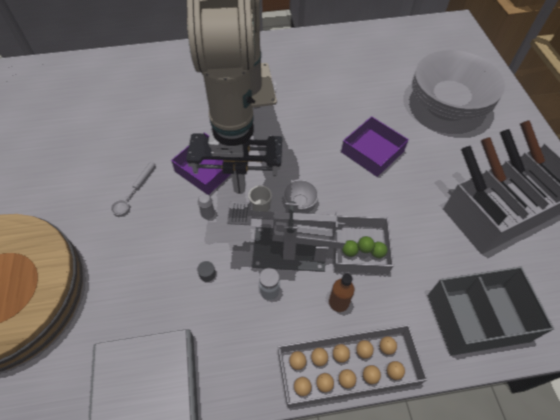

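View pics/s10.png

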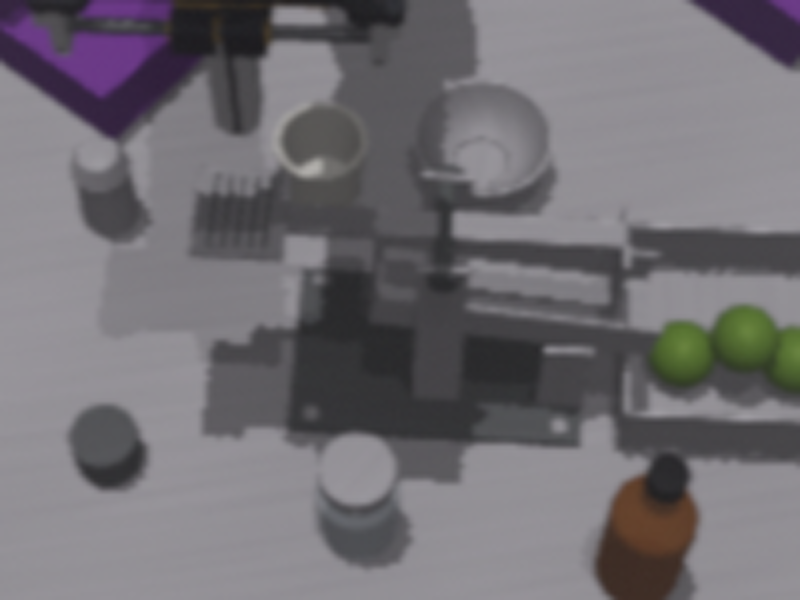

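View pics/d10.png

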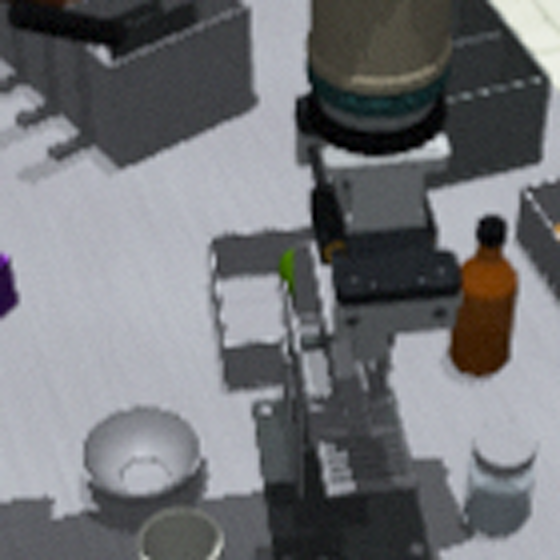

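The lever is level again with the gate hanging shut (the paddle is back where it started). The limes lie in the pan, the tool is clear, and the bystanders have not moved. Handing in.

```bash
python3 - <<'E'
from rig import ctrl
print(ctrl.job_done(), ctrl.observe()["clock"])
E
```

```text
the job is handed in; nothing more can be done
the job is handed in; nothing more can be done
```

The job is done and handed in at about 10.4 s, but no verdict was reported.

- **Pan:** I pushed the steel pan sideways with the two open fingertips. It ended at about x 165 mm, y +7 mm in the dispenser frame, square with the lane and inside both limits.
- **Lever:** I pressed the paddle with the shut fingers at about 7 N, down to a fingertip height of 125 mm. I held it until all three limes had rolled into the pan and lain still for a second, then let go straight up.
- **Last checks:** The pictures show the paddle back up and the gate shut, the three limes in the pan, and the bystanders where they were. The force on the tool is about zero, with the fingertips some 90 mm above the paddle.
- **Less certain:** The middle lime rests on the other two, with its centre at about 48 mm by geometry, not measured directly. The lever angle was judged from the pictures only. The two cameras disagreed by up to about 10 mm along the lane and 3 mm across it.

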